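# Clear the paint kettle and hold the mirror on the registration card

## Robot

A 7-joint arm with a two-finger parallel gripper is mounted at the origin on the work surface. World frame = base frame: x ahead of the robot, y to its left, z up, the work surface at z = 0. Lengths are in m, angles in rad, forces in N, time in s.
With the tool pointing down it reaches from about 0.35 to 0.9 m from the base axis. Payload 8.1 kg.
Tool frame: the origin (TCP) lies at the very end of the fingers, on their centre line; the grasp point (between the pads) lies 19 mm behind it; z points along the fingers, y is the line along which they close (so a half turn about z gives the same grasp; the last joint's range is limited). The gripper opens to 85 mm and grips with 20 to 120 N. Pads are 22 mm wide; open, the fingers measure 114 mm over their backs; the gripper's body (76 mm by 85 mm) begins 54 mm behind the grasp point. The pads swing forward as they close: fully open they stand 13 mm farther back than shut.
Start: joints at [-1.378, 0.434, 0.025, 1.573, -0.012, 1.134, -0.075], TCP at [0.182, 0.598, 0.231] pointing down, gripper open.
Joint ranges: [-2.62, 2.62], [-0.44, 2.09], [-1.27, 1.32], [0.08, 2.57], [-1.32, 4.46], [0.12, 2], [-2.74, 2.74]. Speed limits (rad/s): [2.22, 2.22, 3.01, 3.01, 3.14, 3.14, 3.14].

## Interface

Orientations are given as a unit quaternion [w, x, y, z].
In Python, from bench import arm, cams, models gives the robot as it stands.
- The arm moves only by the shell command python3 -m jog 'ROWS'. ROWS is JSON, a list of rows, each an object of numbers: "tx", "ty", "tz": the shift along the tool's x, y, z in units of 50 mm (1.0 is 50 mm); "rx", "ry", "rz": the turn, a rotation vector about the tool's x, y, z in units of 5 degrees (1.0 is 5 degrees); "hand": the closure in counts, from 0 (fully open) to 255 (shut). A call has 1 to 12 rows; each row shifts and turns the commanded pose from where the row before left it, along the tool's axes as they then stand; what a row does not reach is not made up. A row lasts 1/10 s, in which the tool goes at most 50 mm and 8.59 degrees, less where a joint would pass 70% of its speed; a pose out of reach is approached as far as the arm can. A call is refused whole if a number of a shift passes 1 or a number of a turn 1, either way. A call with a gripper value outside its range is refused whole. The fingers move at their own pace and stop on an object; the grip force is fixed at half the most. Time passes only in rows, so rows that do not move let the fingers close. It gives the time, the measured TCP pose, the force, the opening and the grip force at its end, in the units of the state.
- arm.sense(): the state, without advancing time (a new reading comes with each control period).
- cams.get_image(name): name is "side" or "top"; returns a dict with "frame" (400x640x3 uint8, red, green, blue), "z_map" (400x640 float32, m along the optical axis (not along the pixel's ray), 0 where there is no reading), "fx", "fy", "cx", "cy" (pixels), "D" ([k1, k2, p1, p2, k3] as OpenCV has them; the pictures are not rectified), "R" (3x3) and "t" (3): a world point X has camera coordinates R X + t. Camera axes: x right, y down, z forward; pixel columns grow to the right and rows downward; lengths in m; the calibration is good to about 2 mm. A picture is of the moment at which its call begins.
- arm.finish_job(): hands the job in; it is judged then, once.
Trained networks look in a picture, given as the dict that the camera call returned (one of the last four; its "shot" number tells which), for a name from the list of things; names that differ only in an ending like _2 or _b are one class to them, and where a whole thing is asked for, a point or a joint stands for the part that bears it (a point fixed in the world has none). Each returns a list of dicts, best first, with "conf" (0 to 1); they miss things now and then, are a little off and sometimes report something else, mostly with a low value. They report only what shows in the picture. A call takes as long as a camera call. They do not tell look-alikes from the thing itself.
- models.boxes_of(picture, query): "position" ([x, y, z] in m, in world coordinates, good to about 4 mm: the middle of the surface that is visible of it).
- models.silhouettes(picture, query): "mask" (400x640 bool, what is visible of it).
- models.pinpoint(picture, query): "position" ([x, y, z] in m, in world coordinates, good to about 4 mm: a listed point, or the origin of a listed thing).
The state is a dict: "t": time; "joint_pos": joint angles; "joint_vel": joint speeds; "joint_efforts": joint torques, N m; "ee_pos": TCP position; "ee_rot": TCP orientation; "force": force on the tool from outside, world axes, zero at the start; "ft_torque": the same for the moment, N m; "grip_width": finger opening in m; "finger_force": force on a finger pad.
Only numpy, scipy, OpenCV 4.12 (cv2) and the standard library are available. Lean on these libraries where they do the work, as an engineer would, in place of code of your own. Each camera call takes 0.05 s, during which the arm holds its last target. There are 200 camera calls.

## Task

The paint kettle is blocking the inspection camera's mirror view of the registration card: lift it off the wooden stand by its handle and set it down gently and upright on the round cork mat, and let go of it. Then take the wooden grip on top of the sprung mirror and turn the mirror until the camera, looking into it, sees the card's cross near the middle of its picture. Finish while still holding the mirror at that angle (it springs back if released), and leave everything else on the table where it is.

Things in the scene. Friction and masses are not known exactly. Their poses are not given: they have to be found in the camera images.
- kettle_handle (a point): centre of the kettle's handle grip: a level wooden bar 14 thick (x) x 56 long (y) x 18 high, on the kettle's axis, 145 above its underside, with 51 free between bar and rim. The rigid arched handle does not swing. x across the bar (squeeze along x), y along it, z up.
- kettle: the kettle: small open metal paint pot, 92 diameter at its rim, 80 at its foot, body 85 high, about 0.45 kg, with an arched handle; origin at the centre of its underside, axes as its handle. It starts on the wooden stand.
- stand: low wooden stand, fixed; origin on the table under the place where the kettle stands; its top is a level board 170 x 120 at 50 above the table. +x points roughly to the mirror; the registration card stands at the other end, behind the kettle.
- target (a point): centre of the cross on the registration card: a white card 94 wide x 104 high, bearing a black cross in a ring, upright but leaning back 11 degrees on the rear of the stand; centre 108 above the table, 80 behind the kettle's place. x points out of its face, y across it.
- mat: round cork mat, fixed, 150 diameter, 8 thick; origin at the centre of its underside on the table.
- rig: inspection rig, fixed: an aluminium rail 270 x 70 x 12 on the table, carrying the mirror at one end and a small black camera (top at 133 above the table) at the other; origin on the table under the mirror's upright turning axis; +x runs along the rail from the mirror to the camera.
- lens (a point): the camera's lens, 139 from the mirror's axis along the rig's +x, 110 above the table; it looks back along the rig's -x, straight at the mirror's axis.
- mirror_grip (a point): centre of the wooden grip on top of the mirror, on its turning axis, 182 above the table: an upright fin 14 thick (x) x 46 long (y), top at 202, clear of the mirror's frame (a flat square 92 x 92, 65 to 157 above the table). x is the mirror's normal (out of its reflecting face), y along the fin, z up; squeeze along x.
- mirror (a joint): turn of the mirror about its upright axis in rad: 0 at rest, normal along the rig's +x to the lens, growing clockwise seen from above; travel -0.2 to 1.35. A soft spring (0.08 N m per rad) turns it back to 0. The camera sees the card's cross when the mirror's normal halves the angle, seen from above at the axis, between lens and cross.
- sight (a point): not visible: the camera's line of sight after the mirror. Origin on the mirror's axis 110 above the table; x is the level direction in which the centre of the picture looks after reflection (from the rig's +x it turns clockwise by twice the mirror's turn). The cross is centred when x points at target.
- block: bystander: wooden print block 60 x 60 x 22 lying near the stand
- jar: bystander: closed jar, 60 diameter, 75 high
- tape: bystander: roll of paper tape lying flat, 96 outside diameter, 25 high
- brush: bystander: paint brush lying flat
- mug: bystander: white mug, 80 diameter, 90 high
- bottle: bystander: white bottle, 60 diameter, 170 high
- driver: bystander: screwdriver lying flat
Mind the look-alikes: they are no part of the job. What is shaped like the kettle but purple is not meant.

How it is judged:
By the outcome, as a careful person would: the job done as asked, in the order asked, and still so for the second after the job is handed in, while the arm keeps its last pose, push and grip.
It also fails if it takes over 42 s, if anything falls off the work surface, if the arm or the gripper's body presses on something with over 40 N, if the wrist force passes 120 N, or if a joint passes its speed limit or range.

## Working session

There is one attempt and no reset: what is moved stays moved. The work goes in short steps, Python scripts to look and compute and a shell command to move; the robot and the scene stay as the last step left them, time stands still between calls to the robot, and variables do not carry over. Pictures are saved under pics/ and viewed, at most 10 in all, crops included, and the job is handed in when it is done.

```bash
mkdir -p pics; cat > look.py <<'E'
import cv2,numpy as np
from bench import arm,cams,models
def shot(n,name=None):
    p=cams.get_image(n)
    if name: cv2.imwrite('pics/'+name,cv2.cvtColor(p['frame'],cv2.COLOR_RGB2BGR))
    return p
def px(p,X):
    r,_=cv2.Rodrigues(np.array(p['R']))
    K=np.array([[p['fx'],0,p['cx']],[0,p['fy'],p['cy']],[0,0,1]])
    return cv2.projectPoints(np.array([X],float),r,np.array(p['t'],float),K,np.array(p['D'],float))[0].ravel().round()
def cloud(p,mask):
    v,u=np.nonzero(mask&(p['z_map']>0)); z=p['z_map'][v,u]
    K=np.array([[p['fx'],0,p['cx']],[0,p['fy'],p['cy']],[0,0,1]])
    n=cv2.undistortPoints(np.stack([u,v],1).astype(float).reshape(-1,1,2),K,np.array(p['D'],float)).reshape(-1,2)
    return (np.c_[n*z[:,None],z]-np.array(p['t']))@np.array(p['R'])
E
python3 - <<'E'
from look import *
s=arm.sense(); print(s['ee_pos'],s['ee_rot'],s['t'])
for c in ('top','side'):
    p=shot(c,c+'0.png')
    for q in ('kettle_handle','kettle','stand','target','mat','rig','lens','mirror_grip','jar','bottle','mug','tape','block','brush','driver'):
        for d in models.pinpoint(p,q)[:2]: print(c,q,round(d['conf'],2),np.round(d['position'],3),px(p,d['position']))
E
```

```text
[0.18210024 0.59735844 0.23055084] [-3.23679041e-05  1.47381875e-01  9.89079371e-01 -7.61201778e-04] 0.0
top kettle_handle 0.96 [ 0.439 -0.127  0.2  ] [375. 235.]
top kettle_handle 0.78 [0.241 0.262 0.146] [184. 327.]
top kettle 0.97 [ 0.434 -0.13   0.051] [366. 243.]
top kettle 0.61 [ 0.528 -0.342  0.002] [445. 210.]
top stand 0.84 [ 0.429 -0.133  0.005] [364. 246.]
top target 0.88 [ 0.402 -0.209  0.111] [404. 256.]
top target 0.48 [0.691 0.064 0.11 ] [288. 130.]
top mat 0.77 [ 0.628 -0.194  0.   ] [387. 171.]
top mat 0.68 [0.567 0.123 0.185] [257. 172.]
top rig 0.92 [0.571 0.121 0.003] [266. 188.]
top rig 0.57 [ 0.429 -0.133  0.002] [364. 246.]
top lens 0.95 [0.695 0.064 0.105] [288. 129.]
top mirror_grip 0.6 [0.564 0.123 0.183] [257. 174.]
top mirror_grip 0.21 [ 0.526 -0.344 -0.003] [445. 211.]
top jar 0.61 [ 0.53  -0.342 -0.002] [444. 210.]
top jar 0.26 [ 0.435 -0.129  0.202] [376. 237.]
top bottle 0.77 [ 0.514  0.345 -0.002] [177. 207.]
top mug 0.79 [ 0.702  0.335 -0.001] [187. 137.]
top mug 0.4 [0.567 0.123 0.   ] [265. 190.]
top tape 0.96 [ 0.812 -0.151  0.002] [371. 104.]
top
[... 563 characters left out ...]
ide rig 0.74 [ 0.42   0.237 -0.   ] [256. 228.]
side lens 0.83 [0.694 0.059 0.112] [370. 191.]
side mirror_grip 0.94 [0.573 0.115 0.183] [323. 174.]
side jar 0.96 [ 0.523 -0.346  0.   ] [429. 334.]
side bottle 0.64 [0.519 0.345 0.003] [267. 201.]
side bottle 0.25 [ 0.405 -0.208  0.104] [349. 286.]
side mug 0.61 [0.709 0.332 0.002] [318. 185.]
side mug 0.61 [ 0.628 -0.192 -0.003] [413. 279.]
side tape 0.79 [ 0.815 -0.153 -0.006] [451. 246.]
side block 0.83 [ 0.449  0.012 -0.001] [308. 264.]
side block 0.73 [ 0.815 -0.152 -0.004] [451. 245.]
side brush 0.66 [ 0.715 -0.336  0.002] [482. 295.]
side driver 0.53 [ 0.419  0.237 -0.001] [256. 228.]
side driver 0.51 [ 0.816 -0.151 -0.005] [450. 245.]
```

View pics/top0.png

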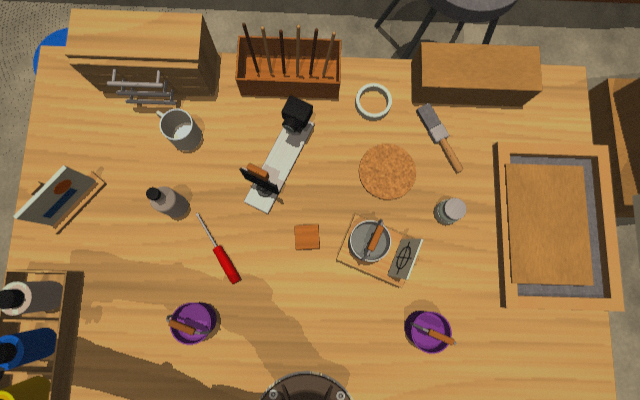

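View pics/side0.png

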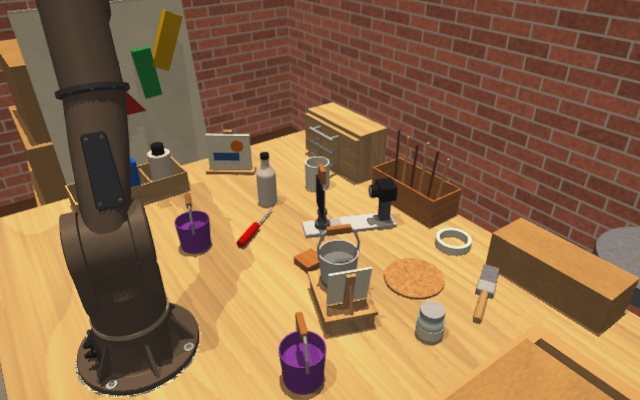

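The top view shows the silver kettle on the stand (370,243), card (403,258), mat (387,171), and rig with the fin at (258,172). Both purple pots (190,325) and (430,332) are decoys. The network points agree between the two views and with the given heights. Next I'll get the yaws of the bar and fin from depth.

```bash
python3 - <<'E'
from look import *
for c in ('top','side'):
    p=shot(c); C=cloud(p,np.ones((400,640),bool))
    for n,x,zl,zh in (('bar',(.437,-.13),.185,.212),('fin',(.569,.12),.165,.208),('mat',(.627,-.194),.004,.015)):
        r=.05 if n!='mat' else .09
        Q=C[(np.hypot(*(C[:,:2]-x).T)<r)&(C[:,2]>zl)&(C[:,2]<zh)]
        rect=cv2.minAreaRect(Q[:,:2].astype(np.float32)*1000)
        w,v=np.linalg.eigh(np.cov(Q[:,:2].T)); print(c,n,len(Q),Q.mean(0).round(3),Q[:,2].max().round(3),np.round(rect,1) if 0 else rect,'major yaw',np.degrees(np.arctan2(v[1,1],v[0,1])).round(1))
E
```

```text
top bar 235 [ 0.434 -0.126  0.201] 0.207 ((434.31829833984375, -127.35811614990234), (14.287189483642578, 78.16607666015625), 65.86228942871094) major yaw 156.0
top fin 213 [0.567 0.12  0.195] 0.206 ((569.1572265625, 121.29658508300781), (45.318416595458984, 13.979605674743652), 65.36750793457031) major yaw 66.3
top mat 2505 [ 0.626 -0.192  0.008] 0.014 ((625.7057495117188, -192.1177978515625), (157.23214721679688, 170.64480590820312), 20.342769622802734) major yaw 146.2
side bar 254 [ 0.434 -0.134  0.197] 0.206 ((435.8339538574219, -132.6793975830078), (19.031471252441406, 77.55679321289062), 70.3502426147461) major yaw 156.5
side fin 127 [0.565 0.108 0.188] 0.203 ((569.776611328125, 115.36980438232422), (46.211429595947266, 14.980997085571289), 66.662109375) major yaw 69.8
side mat 1844 [ 0.625 -0.199  0.007] 0.012 ((627.1478271484375, -197.34405517578125), (151.64691162109375, 146.88815307617188), 45.14886474609375) major yaw -139.8
```

```bash
cat > go.py <<'E'
# usage: go.py x y z yaw_deg(tool y) -> needed shift in tool axes (units), turn (units)
import sys,numpy as np
from bench import arm
from scipy.spatial.transform import Rotation as R
s=arm.sense(); q=s['ee_rot']; r=R.from_quat([q[1],q[2],q[3],q[0]]); M=r.as_matrix()
x,y,z,yaw=map(float,sys.argv[1:5])
c,sn=np.cos(np.radians(yaw)),np.sin(np.radians(yaw))
T=R.from_matrix(np.array([[-sn,c,0],[c,sn,0],[0,0,-1]]))
T=R.from_matrix(np.array([[sn,c,0],[-c,sn,0],[0,0,-1]])) if np.linalg.det(T.as_matrix())<0 else T
print('t',round(s['t'],2),'pos',np.round(s['ee_pos'],4),'yaw',np.degrees(np.arctan2(M[1,1],M[0,1])).round(1),'F',np.round(s['force'],1),'w',round(s['grip_width'],4),'ff',s['finger_force'])
print('shift',np.round(M.T@(np.array([x,y,z])-s['ee_pos'])/.05,2),'turn',np.round(np.degrees((r.inv()*T).as_rotvec())/5,2))
E
python3 -m jog '[{"tx":-0.6,"ty":-0.6,"tz":-0.1,"rz":0.12},{"tx":-0.6,"ty":-0.7,"tz":-0.1,"rz":0.12},{"tx":-0.6,"ty":-0.7,"tz":-0.1,"rz":0.12},{"tx":-0.6,"ty":-0.7,"tz":-0.1,"rz":0.12},{"tx":-0.6,"ty":-0.7,"tz":-0.1,"rz":0.12},{"tx":-0.6,"ty":-0.7,"rz":0.12},{"tx":-0.6,"ty":-0.7,"rz":0.12},{"tx":-0.6,"ty":-0.7,"rz":0.12},{"tx":-0.6,"ty":-0.7,"rz":0.12},{"tx":-0.6,"ty":-0.7,"rz":0.12},{"tx":-0.6,"ty":-0.7,"rz":0.12},{"tx":-0.6,"ty":-0.7,"rz":0.12}]'; python3 go.py .435 -.130 .25 66
```

```text
t 1.7 pos [0.1822 0.5979 0.2313] yaw 73.0 F [ 0.6  0.4 -0.1] w 0.0852 ff 0.0
shift [ -9.08 -12.45  -0.37] turn [ 0.   -0.    1.41]invalid input at $[0]: expected keys tx, ty, tz, rx, ry, rz, hand
```

```bash
python3 -m jog '[{"tx":-0.6,"ty":-0.6,"tz":-0.1,"rx":0,"ry":0,"rz":0.12,"hand":0},{"tx":-0.6,"ty":-0.7,"tz":-0.1,"rx":0,"ry":0,"rz":0.12,"hand":0},{"tx":-0.6,"ty":-0.7,"tz":-0.1,"rx":0,"ry":0,"rz":0.12,"hand":0},{"tx":-0.6,"ty":-0.7,"tz":-0.1,"rx":0,"ry":0,"rz":0.12,"hand":0},{"tx":-0.6,"ty":-0.7,"tz":-0.1,"rx":0,"ry":0,"rz":0.12,"hand":0},{"tx":-0.6,"ty":-0.7,"tz":0,"rx":0,"ry":0,"rz":0.12,"hand":0},{"tx":-0.6,"ty":-0.7,"tz":0,"rx":0,"ry":0,"rz":0.12,"hand":0},{"tx":-0.6,"ty":-0.7,"tz":0,"rx":0,"ry":0,"rz":0.12,"hand":0},{"tx":-0.6,"ty":-0.7,"tz":0,"rx":0,"ry":0,"rz":0.12,"hand":0},{"tx":-0.6,"ty":-0.7,"tz":0,"rx":0,"ry":0,"rz":0.12,"hand":0},{"tx":-0.6,"ty":-0.7,"tz":0,"rx":0,"ry":0,"rz":0.12,"hand":0},{"tx":-0.6,"ty":-0.7,"tz":0,"rx":0,"ry":0,"rz":0.12,"hand":0}]'; python3 go.py .435 -.130 .25 66
```

```text
t: 2.9
ee_pos: [0.3762, 0.0825, 0.2567]
ee_rot: [0.0, 0.209, 0.978, 0.001]
force: [1.2, 0.7, 0.1]
grip_width: 0.0852
finger_force: 0.0
t 2.9 pos [0.3762 0.0825 0.2567] yaw 65.8 F [1.2 0.7 0.1] w 0.0852 ff 0.0
shift [-2.81 -3.4   0.13] turn [ 0.01  0.01 -0.03]
```

```bash
python3 -m jog '[{"tx":-0.56,"ty":-0.68,"tz":0,"rx":0,"ry":0,"rz":0,"hand":0},{"tx":-0.56,"ty":-0.68,"tz":0,"rx":0,"ry":0,"rz":0,"hand":0},{"tx":-0.56,"ty":-0.68,"tz":0,"rx":0,"ry":0,"rz":0,"hand":0},{"tx":-0.56,"ty":-0.68,"tz":0,"rx":0,"ry":0,"rz":0,"hand":0},{"tx":-0.57,"ty":-0.68,"tz":0,"rx":0,"ry":0,"rz":0,"hand":0},{"tx":0,"ty":0,"tz":0.2,"rx":0,"ry":0,"rz":0,"hand":0},{"tx":0,"ty":0,"tz":0.2,"rx":0,"ry":0,"rz":0,"hand":0}]'; python3 go.py .435 -.130 .176 66
```

```text
t: 3.6
ee_pos: [0.4346, -0.1291, 0.236]
ee_rot: [0.0, 0.21, 0.978, -0.0]
force: [0.4, 0.4, -0.7]
grip_width: 0.0851
finger_force: 0.0
t 3.6 pos [ 0.4346 -0.1291  0.236 ] yaw 65.7 F [ 0.4  0.4 -0.7] w 0.0851 ff 0.0
shift [-0.01 -0.01  1.2 ] turn [ 0.    0.   -0.06]
```

```bash
python3 -m jog '[{"tx":0,"ty":-0.02,"tz":0.4,"rx":0,"ry":0,"rz":-0.05,"hand":0},{"tx":0,"ty":0,"tz":0.4,"rx":0,"ry":0,"rz":0,"hand":0},{"tx":0,"ty":0,"tz":0.4,"rx":0,"ry":0,"rz":0,"hand":0},{"tx":0,"ty":0,"tz":0,"rx":0,"ry":0,"rz":0,"hand":120},{"tx":0,"ty":0,"tz":0,"rx":0,"ry":0,"rz":0,"hand":180},{"tx":0,"ty":0,"tz":0,"rx":0,"ry":0,"rz":0,"hand":255},{"tx":0,"ty":0,"tz":0,"rx":0,"ry":0,"rz":0,"hand":255},{"tx":0,"ty":0,"tz":0,"rx":0,"ry":0,"rz":0,"hand":255},{"tx":0,"ty":0,"tz":0,"rx":0,"ry":0,"rz":0,"hand":255}]'; python3 go.py .435 -.130 .176 66
```

```text
t: 4.5
ee_pos: [0.4348, -0.1289, 0.1771]
ee_rot: [0.001, 0.207, 0.978, 0.0]
force: [-1.1, 3.2, 6.8]
grip_width: 0.0128
finger_force: 59.4
t 4.5 pos [ 0.4348 -0.1289  0.1771] yaw 66.1 F [-1.1  3.2  6.8] w 0.0128 ff 59.37418878078461
shift [-0.01 -0.02  0.02] turn [0.01 0.01 0.02]
```

```bash
python3 -m jog '[{"tx":0,"ty":0,"tz":-0.1,"rx":0,"ry":0,"rz":0,"hand":255},{"tx":0,"ty":0,"tz":-0.2,"rx":0,"ry":0,"rz":0,"hand":255},{"tx":0,"ty":0,"tz":-0.3,"rx":0,"ry":0,"rz":0,"hand":255},{"tx":0,"ty":0,"tz":-0.3,"rx":0,"ry":0,"rz":0,"hand":255},{"tx":0,"ty":0,"tz":-0.1,"rx":0,"ry":0,"rz":0,"hand":255}]'; python3 go.py .627 -.194 .15 66
```

```text
t: 5.0
ee_pos: [0.4346, -0.1296, 0.2279]
ee_rot: [0.001, 0.207, 0.978, 0.0]
force: [0.6, 0.6, -4.5]
grip_width: 0.0134
finger_force: 58.9
t 5.0 pos [ 0.4346 -0.1296  0.2279] yaw 66.1 F [ 0.6  0.6 -4.5] w 0.0134 ff 58.86682391166687
shift [-4.04  0.38  1.56] turn [0.01 0.02 0.02]
```

Weight of 4.5 N is on the wrist, so the kettle is lifted. Next I carry it over the mat.

```bash
python3 -m jog '[{"tx":-0.2,"ty":0.02,"tz":0,"rx":0,"ry":0,"rz":0,"hand":255},{"tx":-0.4,"ty":0.04,"tz":0,"rx":0,"ry":0,"rz":0,"hand":255},{"tx":-0.5,"ty":0.05,"tz":0,"rx":0,"ry":0,"rz":0,"hand":255},{"tx":-0.6,"ty":0.05,"tz":0,"rx":0,"ry":0,"rz":0,"hand":255},{"tx":-0.6,"ty":0.05,"tz":0,"rx":0,"ry":0,"rz":0,"hand":255},{"tx":-0.6,"ty":0.05,"tz":0.1,"rx":0,"ry":0,"rz":0,"hand":255},{"tx":-0.5,"ty":0.05,"tz":0.2,"rx":0,"ry":0,"rz":0,"hand":255},{"tx":-0.4,"ty":0.04,"tz":0.3,"rx":0,"ry":0,"rz":0,"hand":255},{"tx":-0.2,"ty":0.03,"tz":0.3,"rx":0,"ry":0,"rz":0,"hand":255},{"tx":-0.04,"ty":0,"tz":0.3,"rx":0,"ry":0,"rz":0,"hand":255},{"tx":0,"ty":0,"tz":0.2,"rx":0,"ry":0,"rz":0,"hand":255},{"tx":0,"ty":0,"tz":0,"rx":0,"ry":0,"rz":0,"hand":255}]'; python3 go.py .627 -.194 .136 66
python3 - <<'E'
from look import *
p=shot('side','side1.png')
for q in ('kettle','mat'):
    for d in models.pinpoint(p,q)[:1]: print(q,round(d['conf'],2),np.round(d['position'],3))
E
```

```text
t: 6.2
ee_pos: [0.6246, -0.1929, 0.1542]
ee_rot: [-0.002, 0.207, 0.978, 0.0]
force: [0.2, 0.6, -5.2]
grip_width: 0.0128
finger_force: 58.8
t 6.2 pos [ 0.6246 -0.1929  0.1542] yaw 66.1 F [ 0.2  0.6 -5.2] w 0.0128 ff 58.799203634262085
shift [-0.05 -0.    0.36] turn [-0.01 -0.05  0.02]
kettle 0.93 [ 0.237 -0.276 -0.002]
mat 0.95 [ 0.629 -0.194 -0.001]
```

View pics/side1.png

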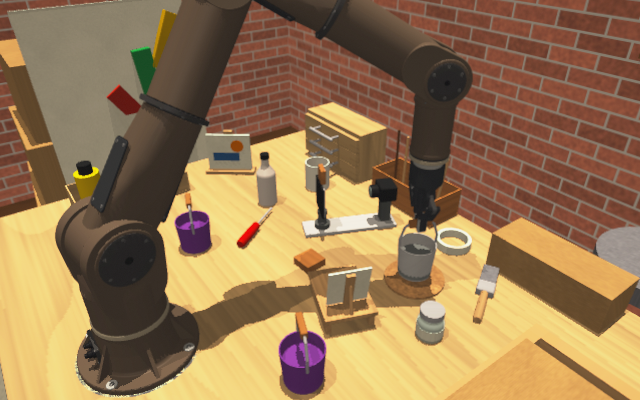

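The kettle (416,260) hangs upright just over the middle of the mat (414,280). I'll lower it slowly.

```bash
python3 -m jog '[{"tx":-0.04,"ty":0,"tz":0.08,"rx":0,"ry":0,"rz":0,"hand":255},{"tx":0,"ty":0,"tz":0.08,"rx":0,"ry":0,"rz":0,"hand":255},{"tx":0,"ty":0,"tz":0.06,"rx":0,"ry":0,"rz":0,"hand":255},{"tx":0,"ty":0,"tz":0.04,"rx":0,"ry":0,"rz":0,"hand":255},{"tx":0,"ty":0,"tz":0.03,"rx":0,"ry":0,"rz":0,"hand":255},{"tx":0,"ty":0,"tz":0.03,"rx":0,"ry":0,"rz":0,"hand":255},{"tx":0,"ty":0,"tz":0.02,"rx":0,"ry":0,"rz":0,"hand":255},{"tx":0,"ty":0,"tz":0,"rx":0,"ry":0,"rz":0,"hand":255}]'
```

```text
t: 7.15
ee_pos: [0.6283, -0.1944, 0.1392]
ee_rot: [-0.0, 0.207, 0.978, 0.0]
force: [0.7, -0.7, -4.5]
grip_width: 0.0131
finger_force: 58.8
```

```bash
python3 -m jog '[{"tx":0,"ty":0,"tz":0.03,"rx":0,"ry":0,"rz":0,"hand":255},{"tx":0,"ty":0,"tz":0.03,"rx":0,"ry":0,"rz":0,"hand":255},{"tx":0,"ty":0,"tz":0,"rx":0,"ry":0,"rz":0,"hand":255}]';python3 -m jog '[{"tx":0,"ty":0,"tz":0.02,"rx":0,"ry":0,"rz":0,"hand":255},{"tx":0,"ty":0,"tz":0,"rx":0,"ry":0,"rz":0,"hand":255}]'
```

```text
t: 7.45
ee_pos: [0.6282, -0.1944, 0.136]
ee_rot: [-0.0, 0.207, 0.978, 0.0]
force: [0.4, 0.0, -4.7]
grip_width: 0.0131
finger_force: 58.8
t: 7.65
ee_pos: [0.6284, -0.1944, 0.1353]
ee_rot: [0.0, 0.207, 0.978, 0.0]
force: [0.3, -0.0, -5.4]
grip_width: 0.0133
finger_force: 58.8
```

```bash
python3 -m jog '[{"tx":0,"ty":0,"tz":0.02,"rx":0,"ry":0,"rz":0,"hand":255},{"tx":0,"ty":0,"tz":0.02,"rx":0,"ry":0,"rz":0,"hand":255},{"tx":0,"ty":0,"tz":0,"rx":0,"ry":0,"rz":0,"hand":255}]';python3 -m jog '[{"tx":0,"ty":0,"tz":0.02,"rx":0,"ry":0,"rz":0,"hand":255},{"tx":0,"ty":0,"tz":0,"rx":0,"ry":0,"rz":0,"hand":255}]'
```

```text
t: 7.95
ee_pos: [0.6289, -0.1947, 0.1352]
ee_rot: [0.001, 0.207, 0.978, 0.0]
force: [-5.7, 3.2, 11.6]
grip_width: 0.0131
finger_force: 61.2
t: 8.15
ee_pos: [0.6291, -0.1948, 0.1353]
ee_rot: [0.001, 0.207, 0.978, 0.0]
force: [-6.8, 3.4, 19.2]
grip_width: 0.0128
finger_force: 62.4
```

Contact with the mat. I take the pressure off, open, and rise.

```bash
python3 -m jog '[{"tx":0,"ty":0,"tz":-0.04,"rx":0,"ry":0,"rz":0,"hand":255},{"tx":0,"ty":0,"tz":0,"rx":0,"ry":0,"rz":0,"hand":180},{"tx":0,"ty":0,"tz":0,"rx":0,"ry":0,"rz":0,"hand":120},{"tx":0,"ty":0,"tz":0,"rx":0,"ry":0,"rz":0,"hand":60},{"tx":0,"ty":0,"tz":0,"rx":0,"ry":0,"rz":0,"hand":0},{"tx":0,"ty":0,"tz":0,"rx":0,"ry":0,"rz":0,"hand":0},{"tx":0,"ty":0,"tz":-0.2,"rx":0,"ry":0,"rz":0,"hand":0},{"tx":0,"ty":0,"tz":-0.5,"rx":0,"ry":0,"rz":0,"hand":0},{"tx":0,"ty":0,"tz":-0.8,"rx":0,"ry":0,"rz":0,"hand":0},{"tx":0,"ty":0,"tz":-0.8,"rx":0,"ry":0,"rz":0,"hand":0},{"tx":0,"ty":0,"tz":-0.2,"rx":0,"ry":0,"rz":0,"hand":0}]'; python3 go.py .569 .119 .255 -24
python3 - <<'E'
from look import *
p=shot('side','side2.png')
for d in models.pinpoint(p,'kettle')[:2]: print(round(d['conf'],2),np.round(d['position'],3))
E
```

```text
t: 9.25
ee_pos: [0.63, -0.1959, 0.265]
ee_rot: [0.004, 0.207, 0.978, -0.0]
force: [0.4, -0.8, 1.4]
grip_width: 0.0854
finger_force: 0.0
t 9.25 pos [ 0.63   -0.1959  0.265 ] yaw 66.1 F [ 0.4 -0.8  1.4] w 0.0854 ff 0.0
shift [3.67 5.26 0.18] turn [ 0.07  0.06 18.01]
0.68 [ 0.239 -0.274 -0.001]
0.65 [ 0.625 -0.197  0.006]
```

View pics/side2.png

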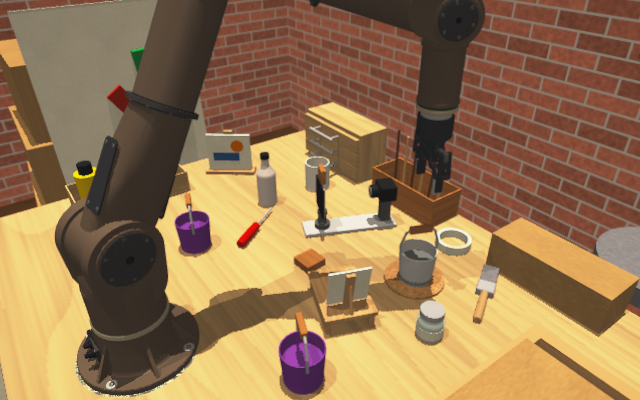

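The kettle stands upright on the mat at (417,265), and the gripper is clear of it. Next: turn a quarter clockwise while moving over to the mirror grip.

```bash
python3 -m jog '[{"tx":0.2,"ty":0.29,"tz":0,"rx":0,"ry":0,"rz":1,"hand":0},{"tx":0.23,"ty":0.27,"tz":0,"rx":0,"ry":0,"rz":1,"hand":0},{"tx":0.25,"ty":0.25,"tz":0,"rx":0,"ry":0,"rz":1,"hand":0},{"tx":0.27,"ty":0.23,"tz":0,"rx":0,"ry":0,"rz":1,"hand":0},{"tx":0.29,"ty":0.2,"tz":0,"rx":0,"ry":0,"rz":1,"hand":0},{"tx":0.31,"ty":0.18,"tz":0,"rx":0,"ry":0,"rz":1,"hand":0},{"tx":0.32,"ty":0.15,"tz":0,"rx":0,"ry":0,"rz":1,"hand":0},{"tx":0.33,"ty":0.12,"tz":0,"rx":0,"ry":0,"rz":1,"hand":0},{"tx":0.34,"ty":0.09,"tz":0,"rx":0,"ry":0,"rz":1,"hand":0},{"tx":0.35,"ty":0.06,"tz":0,"rx":0,"ry":0,"rz":1,"hand":0},{"tx":0.35,"ty":0.03,"tz":0,"rx":0,"ry":0,"rz":1,"hand":0},{"tx":0.35,"ty":0,"tz":0,"rx":0,"ry":0,"rz":1,"hand":0}]'; python3 go.py .569 .119 .255 -24
```

```text
t: 10.55
ee_pos: [0.5864, 0.0144, 0.2578]
ee_rot: [-0.001, 0.67, 0.742, -0.001]
force: [-0.2, -1.4, -0.6]
grip_width: 0.0855
finger_force: 0.0
t 10.55 pos [0.5864 0.0144 0.2578] yaw 5.9 F [-0.2 -1.4 -0.6] w 0.0855 ff 0.0
shift [ 2.12 -0.13  0.06] turn [-0.03  0.01  5.98]
```

```bash
python3 -m jog '[{"tx":0.35,"ty":-0.02,"tz":0,"rx":0,"ry":0,"rz":1,"hand":0},{"tx":0.35,"ty":-0.05,"tz":0,"rx":0,"ry":0,"rz":1,"hand":0},{"tx":0.34,"ty":-0.08,"tz":0,"rx":0,"ry":0,"rz":1,"hand":0},{"tx":0.34,"ty":-0.11,"tz":0,"rx":0,"ry":0,"rz":1,"hand":0},{"tx":0.33,"ty":-0.14,"tz":0,"rx":0,"ry":0,"rz":1,"hand":0},{"tx":0.31,"ty":-0.17,"tz":0,"rx":0,"ry":0,"rz":1,"hand":0},{"tx":0,"ty":0,"tz":0,"rx":0,"ry":0,"rz":0,"hand":0}]'; python3 go.py .569 .119 .168 -24
python3 - <<'E'
from look import *
p=shot('side','side3.png')
for d in models.pinpoint(p,'target')[:1]+models.pinpoint(p,'mirror_grip')[:1]: print(round(d['conf'],2),np.round(d['position'],3))
E
```

```text
t: 11.25
ee_pos: [0.5691, 0.1214, 0.2573]
ee_rot: [-0.001, 0.838, 0.546, -0.001]
force: [-0.2, 0.9, 0.3]
grip_width: 0.0853
finger_force: 0.0
t 11.25 pos [0.5691 0.1214 0.2573] yaw -23.8 F [-0.2  0.9  0.3] w 0.0853 ff 0.0
shift [-0.04  0.02  1.79] turn [-0.03  0.02  0.04]
0.98 [ 0.404 -0.209  0.105]
0.57 [0.573 0.121 0.184]
```

View pics/side3.png

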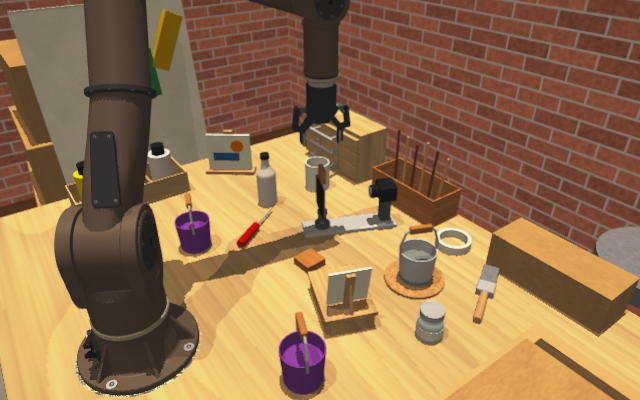

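The open gripper is straight above the fin (322,172). I descend and grip it.

```bash
python3 -m jog '[{"tx":-0.04,"ty":0.02,"tz":0.4,"rx":0,"ry":0,"rz":0,"hand":0},{"tx":0,"ty":0,"tz":0.4,"rx":0,"ry":0,"rz":0,"hand":0},{"tx":0,"ty":0,"tz":0.4,"rx":0,"ry":0,"rz":0,"hand":0},{"tx":0,"ty":0,"tz":0.4,"rx":0,"ry":0,"rz":0,"hand":0},{"tx":0,"ty":0,"tz":0.14,"rx":0,"ry":0,"rz":0,"hand":0},{"tx":0,"ty":0,"tz":0,"rx":0,"ry":0,"rz":0,"hand":120},{"tx":0,"ty":0,"tz":0,"rx":0,"ry":0,"rz":0,"hand":180},{"tx":0,"ty":0,"tz":0,"rx":0,"ry":0,"rz":0,"hand":255},{"tx":0,"ty":0,"tz":0,"rx":0,"ry":0,"rz":0,"hand":255},{"tx":0,"ty":0,"tz":0,"rx":0,"ry":0,"rz":0,"hand":255},{"tx":0,"ty":0,"tz":0,"rx":0,"ry":0,"rz":0,"hand":255}]'; python3 go.py .570 .119 .168 -70.7; python3 -c "
from bench import arm; print(arm.sense()['ft_torque'])"
```

```text
t: 12.5
ee_pos: [0.5683, 0.117, 0.1729]
ee_rot: [-0.002, 0.838, 0.546, -0.001]
force: [-12.7, 4.0, 15.4]
grip_width: 0.0131
finger_force: 59.3
t 12.5 pos [0.5683 0.117  0.1729] yaw -23.8 F [-12.7   4.   15.4] w 0.0131 ff 59.28076386451721
shift [0.05 0.02 0.1 ] turn [-0.06  0.02  9.37]
[0.55038214 2.4195711  0.06631528]
```

```bash
python3 -m jog '[{"tx":0,"ty":-0.025,"tz":-0.03,"rx":0,"ry":0,"rz":0,"hand":255},{"tx":0,"ty":0,"tz":0,"rx":0,"ry":0,"rz":0.3,"hand":255},{"tx":0,"ty":0,"tz":0,"rx":0,"ry":0,"rz":0.6,"hand":255},{"tx":0,"ty":0,"tz":0,"rx":0,"ry":0,"rz":0.6,"hand":255},{"tx":0,"ty":0,"tz":0,"rx":0,"ry":0,"rz":0.5,"hand":255},{"tx":0,"ty":0,"tz":0,"rx":0,"ry":0,"rz":0,"hand":255}]'; python3 go.py .570 .119 .168 -70.7; python3 -c "
from bench import arm; print(arm.sense()['ft_torque'])"
```

```text
t: 13.1
ee_pos: [0.5676, 0.1174, 0.173]
ee_rot: [-0.001, 0.883, 0.469, -0.001]
force: [-6.8, 2.6, -4.1]
grip_width: 0.0129
finger_force: 61.6
t 13.1 pos [0.5676 0.1174 0.173 ] yaw -34.0 F [-6.8  2.6 -4.1] w 0.0129 ff 61.6005939245224
shift [0.05 0.02 0.1 ] turn [-0.03  0.03  7.34]
[0.57070028 0.99343441 0.02366087]
```

```bash
python3 -m jog '[{"tx":0,"ty":-0.015,"tz":0,"rx":0,"ry":0,"rz":0.6,"hand":255},{"tx":0,"ty":0,"tz":0,"rx":0,"ry":0,"rz":0.7,"hand":255},{"tx":0,"ty":0,"tz":0,"rx":0,"ry":0,"rz":0.7,"hand":255},{"tx":0,"ty":0,"tz":0,"rx":0,"ry":0,"rz":0.7,"hand":255},{"tx":0,"ty":0,"tz":0,"rx":0,"ry":0,"rz":0.7,"hand":255},{"tx":0,"ty":0,"tz":0,"rx":0,"ry":0,"rz":0,"hand":255}]'; python3 go.py .570 .119 .168 -70.7
```

```text
t: 13.7
ee_pos: [0.5667, 0.1181, 0.173]
ee_rot: [-0.001, 0.943, 0.334, -0.002]
force: [-7.2, 4.2, -2.7]
grip_width: 0.0131
finger_force: 61.8
t 13.7 pos [0.5667 0.1181 0.173 ] yaw -51.0 F [-7.2  4.2 -2.7] w 0.0131 ff 61.81443929672241
shift [0.06 0.03 0.1 ] turn [-0.04  0.04  3.93]
```

```bash
python3 -m jog '[{"tx":0,"ty":-0.015,"tz":0,"rx":0,"ry":0,"rz":0.6,"hand":255},{"tx":0,"ty":0,"tz":0,"rx":0,"ry":0,"rz":0.7,"hand":255},{"tx":0,"ty":0,"tz":0,"rx":0,"ry":0,"rz":0.7,"hand":255},{"tx":0,"ty":0,"tz":0,"rx":0,"ry":0,"rz":0.7,"hand":255},{"tx":0,"ty":0,"tz":0,"rx":0,"ry":0,"rz":0.7,"hand":255},{"tx":0,"ty":0,"tz":0,"rx":0,"ry":0,"rz":0.5,"hand":255},{"tx":0,"ty":0,"tz":0,"rx":0,"ry":0,"rz":0,"hand":255},{"tx":0,"ty":0,"tz":0,"rx":0,"ry":0,"rz":0,"hand":255}]'; python3 go.py .570 .119 .168 -70.7
python3 - <<'E'
from look import *
for c in ('side','top'):
    p=shot(c,c+'4.png'); C=cloud(p,np.ones((400,640),bool))
    L=[np.round(models.pinpoint(p,q)[0]['position'],3) if models.pinpoint(p,q) else None for q in('lens','rig','target','kettle')]; print(c,L)
    # mirror frame plane & rail direction
    Q=C[(np.hypot(*(C[:,:2]-(.568,.119)).T)<.065)&(C[:,2]>.075)&(C[:,2]<.15)]
    if len(Q)>20:
        w,v=np.linalg.eigh(np.cov(Q[:,:2].T)); print('frame',len(Q),'normal yaw',np.degrees(np.arctan2(v[1,0],v[0,0])).round(1),np.sqrt(w)*1e3)
    Q=C[(np.hypot(*(C[:,:2]-(.62,.095)).T)<.2)&(C[:,2]>.0085)&(C[:,2]<.017)]
    Q=Q[abs((Q[:,:2]-(.62,.095))@[.41,.91])<.045]
    r=cv2.minAreaRect(Q[:,:2].astype(np.float32)*1000);w,v=np.linalg.eigh(np.cov(Q[:,:2].T)); print('rail',len(Q),r,np.degrees(np.arctan2(v[1,1],v[0,1])).round(1))
E
```

```text
t: 14.5
ee_pos: [0.5661, 0.1193, 0.173]
ee_rot: [-0.002, 0.985, 0.17, -0.002]
force: [-8.5, 6.1, -2.0]
grip_width: 0.0132
finger_force: 62.1
t 14.5 pos [0.5661 0.1193 0.173 ] yaw -70.4 F [-8.5  6.1 -2. ] w 0.0132 ff 62.07517683506012
shift [0.07 0.03 0.1 ] turn [-0.04  0.04  0.06]
side [array([0.693, 0.06 , 0.111]), array([ 0.816, -0.15 , -0.002]), array([ 0.405, -0.21 ,  0.106]), array([ 0.238, -0.274, -0.002])]
frame 467 normal yaw -71.9 [ 1.80423719 27.23855987]
rail 972 ((642.5540771484375, 82.47569274902344), (76.03997802734375, 268.9980773925781), 66.03253173828125) 154.8
top [array([0.694, 0.062, 0.11 ]), array([0.569, 0.121, 0.001]), array([ 0.402, -0.211,  0.111]), array([0.241, 0.268, 0.   ])]
frame 40 normal yaw -80.7 [ 2.18915543 10.40761241]
rail 1623 ((641.674560546875, 88.15387725830078), (70.59269714355469, 269.0600280761719), 65.4176254272461) 153.5
```

View pics/side4.png

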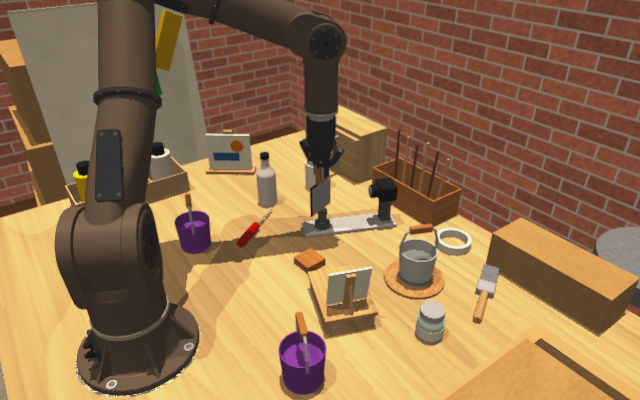

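View pics/top4.png

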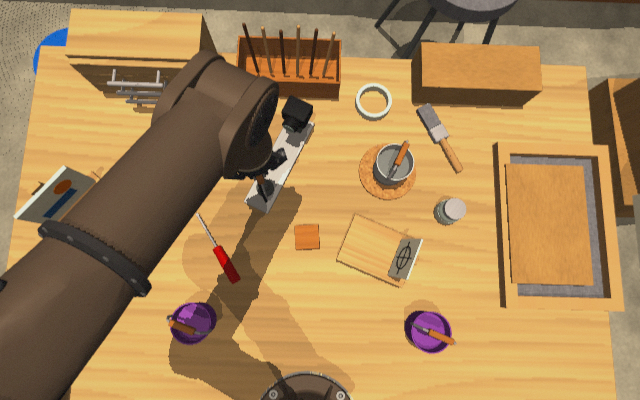

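The kettle stands on the mat (393,165) and the stand in front of the card is clear. The mirror is held with its normal at about -70.5°, against -70.6° wanted: the rail lies at -24.4° and the cross bears -116.8°. Everything else is where it was.

```bash
python3 -c "
from bench import arm; print(arm.finish_job())"
```

```text
the job is handed in; nothing more can be done
None
```

I handed the job in at about 15 s: the kettle is upright and released on the cork mat, and the arm is holding the mirror within about 1.5° of the angle that centres the card's cross (-70.4° by tool yaw, -71.9° by a rougher depth fit, -70.6° wanted). The inspection camera's own picture was not available to check.

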